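# Clamp the brass slide valve in the drill vise

## Robot

A 6-joint arm with a two-finger parallel gripper is mounted at the origin on the work surface. World frame = base frame: x ahead of the robot, y to its left, z up, the work surface at z = 0. Lengths are in m, angles in rad, forces in N, time in s.
With the tool pointing down it reaches from about 0.4 to 0.825 m from the base axis. Payload 7 kg.
Tool frame: the origin (TCP) lies on the centre line of the jaws, within the pads' length; the fingertips stand 22 mm ahead of it and the grasp point (between the pads) lies 3 mm ahead of it; z points along the fingers, y is the line along which they close (so a half turn about z gives the same grasp; the last joint's range is limited). The gripper opens to 88 mm and grips with 3 to 60 N. Pads are 19 mm wide; open, the fingers measure 130 mm over their backs; the gripper's body (78 mm by 193 mm) begins 47 mm behind the grasp point.
Start: joints at [-0.852, 0.359, 0.012, 0, -1.224, -0.288], TCP at [0.282, -0.613, 0.249] pointing down, gripper open.
Joint ranges: [-3.07, 3.07], [-1.43, 2.12], [-1.02, 1.25], [-3.03, 1.67], [-3.05, -0], [-3.03, 3.03]. Speed limits (rad/s): [2.39, 2.39, 3.01, 3.14, 3.14, 3.14].

## Interface

Orientations are given as [roll, pitch, yaw] about the fixed x, y, z axes, in that order (R = Rz(yaw) Ry(pitch) Rx(roll)).
In Python, from station import arm gives the robot as it stands.
- The arm moves only by the tool arm_command, never from a script. Its argument "series" is one flat list of numbers, 7 for each row, row after row: the turn, a rotation vector about the tool's x, y, z each as a share of 90 degrees, from -1 to 1, then the shift along the tool's x, y, z each as a share of 0.1 m, from -1 to 1, then the opening, from 0 (shut) to 1 (fully open). A call has 1 to 8 rows; each row is the pose to reach, as a shift and turn from the pose commanded when the call began, along the tool's axes at that moment; what a row does not reach only later rows make up. A row lasts 1/8 s, in which the tool goes at most 62.5 mm and 10.7 degrees, less where a joint would pass 70% of its speed; a pose out of reach is approached as far as the arm can. A call with a number of a shift or a turn outside -1 to 1 is refused whole. A call with a gripper value outside its range is refused whole. The fingers move at their own pace and stop on an object; "force" is the grip in N (left out, the last holds). Time passes only in rows, so rows that repeat a pose let the fingers close. It gives the time, the measured TCP pose, the force, the opening and the grip force at its end, in the units of the state.
- arm.get_state(): the state, without advancing time (a new reading comes with each control period).
- arm.grab_frame(name): name is "side" or "top" or "wrist"; returns the picture (400x640x3 uint8, blue, green, red); there is no depth.
- arm.camera_model(name): a dict with "fovy" (degrees; the focal length in pixels is half the picture's height over the tangent of half this angle, whatever the lens; pixels are square), "cx", "cy" (the principal point, pixels), "pose" (4x4, takes a point from camera to world coordinates). Camera axes: x right, y down, z forward; pixel columns grow to the right and rows downward; lengths in m; the calibration is good to about 2 mm. A picture is of the moment at which its call begins: read the wrist's pose just before it. camera_model takes no time and is no camera call; for the wrist camera it gives the pose at the moment of the call.
- arm.job_done(): hands the job in; it is judged then, once.
The state is a dict: "t": time; "q": joint angles; "qd": joint speeds; "joint_efforts": joint torques, N m; "eef_pos": TCP position; "ee_rot": TCP orientation; "force": force on the tool from outside, world axes, zero at the start; "moment": the same for the moment, N m; "width": finger opening in m; "gripper_force": force on a finger pad.
Only numpy, scipy, OpenCV 4.12 (cv2) and the standard library are available. Lean on these libraries where they do the work, as an engineer would, in place of code of your own. Each camera call takes 0.05 s, during which the arm holds its last target. There are 200 camera calls.

## Task

Stand the brass slide valve, wide flange down, on the bed of the green drill vise between the open jaws, near the middle of their width and square to them, and let go of it. Then wind the vise's crank clockwise until the sliding jaw has pushed the valve against the fixed jaw, and about half a turn more, so that it is held firmly without squashing the soft brass; let go of the crank. Leave the other things on the desk as they are.

Things in the scene. Friction and masses are not known exactly. Their poses are not given: they have to be found in the camera images.
- vise: Green drill vise bolted to the desk, 158 mm long, base plate 100 mm wide. Origin on the desk under the crank: x runs along the screw from the crank (at the vise's left end as the robot sees it) to the fixed jaw, y across the jaws, z up. Screw axis at y = 0, z = 61 mm. Bed top, where the work stands: z = 52 mm, 64 mm wide. Green end plate x 9 to 24 mm, up to z = 76 mm.
- bed_end (a point): Middle of the lower edge of the fixed steel jaw's clamping face, on the bed: vise x = 114, y = 0, z = 52 mm. The face looks to vise -x. It is 22 mm thick (x); both jaws are 64 mm wide (y) and 18 mm high (z 52 to 70 mm).
- guard_edge (a point): Middle of the upper edge of the clear chip guard (fixed, 100 mm wide in y, yellow wire rim), at vise x = -20, z = 187 mm: upright at x = 8 mm from z = 75 to 149 mm, above that leaning out over the crank to this edge. A gripper pointing straight down at the crank handle hits it: lean the gripper 25 to 50 deg from vertical, its body on the vise -x side of its fingertips.
- jaw: Sliding steel jaw plate. Origin at the middle of the lower edge of its clamping face (looks to vise +x), on the bed; axes as the vise. It rides on two springs before a green carriage that the crank moves 10 mm per turn; fully open its face is at vise x = 60 mm; it starts 41 to 51 mm from the fixed jaw. Once the work is nipped, each further turn adds about 40 N; after 1.1 turns the springs bottom.
- crank (a joint): Crank angle, rad: grows clockwise as seen from the crank end, looking along vise +x, closing the jaw 10 mm per 2 pi; several turns; 0 = fully open, handle at the top. Turning takes 3 to 7 N at the handle; it stays where it is left. Handle axis in the vise frame: y = -32 sin(angle), z = 61 + 32 cos(angle) mm.
- handle_mid (a point): Middle of the red crank handle: round, 16 mm diameter, 40 mm long, parallel to the screw (vise x -48 to -8 mm, this point at x = -28 mm), 32 mm off the screw axis, spinning freely on its pin. The crank's flat arm is at vise x -6 to 0, its hub to -9 mm. Pinch the handle across vise y and carry it round in circles without turning the gripper.
- valve: Brass slide valve, about 280 g, 34 mm high, standing flange down on the desk left or right. Origin at the centre of its underside, z up. Flange 30 x 48 x 12 mm (x, y, z), above it a body 30 x 34 mm (x, y) with a slot between two lugs on top (from z = 25 mm; outer sides 34 mm apart). Jaws go on the two flat sides 30 mm apart (across x); grasp it across y by the 34 mm part.
- lubricator: Brass lubricator with a knob on top, 36 mm diameter, 72 mm high, standing upright. Origin at the centre of its foot. Leave alone.
- pipe_bend: Copper pipe bend with brass unions, about 80 x 80 mm, 22 mm high, lying on the desk. Origin inside the bend. Leave alone.
- shovel: Black iron stoking shovel, 193 mm long, lying beyond the vise. Origin at mid length, x towards the blade. Leave alone.
- bin_lip (a point): Middle of the near rim of the small wooden tilting scrap bin (100 x 110 x 60 mm, swings on a pin in a stand 150 mm wide), on the left. Leave alone.
Not all that is in view belongs to the job. Of the things that look like the vise, the smaller one is meant.

How it is judged:
On the way, in this order (a step that is already met when the one before it is completed fails the run):
1. the valve stands flange down on the vise bed between the open jaws, let go (z of valve in the frame of vise between 0.049 and 0.055 m and x of valve in the frame of vise between 0.068 and 0.103 m and y of valve in the frame of vise between -0.015 and 0.015 m and angle between valve's own z axis and vertical below 0.12 rad and contact force between the fingers and valve below 0.3 N and contact force between jaw and valve below 4 N), for 0.2 s.
2. the jaw presses the valve firmly (contact force between jaw and valve above 8 N), for 0.2 s.
At the end, for the whole second after the job is handed in: The valve stands flange down on the vise bed (within 4 mm in height, 0.1 rad upright and square), flat against the fixed jaw (3 to 4 mm) and within 15 mm of the middle of the jaws' width, held by the sliding jaw with 8 to 45 N (about a quarter turn to one turn past first nip), at rest (contact force between jaw and valve between 8 and 45 N and z of valve in the frame of vise between 0.049 and 0.056 m and x of valve in the frame of vise between 0.095 and 0.102 m and y of valve in the frame of vise between -0.015 and 0.015 m and angle between the x axis of valve and the x axis of vise, either way round below 0.1 rad and angle between valve's own z axis and vertical below 0.1 rad and linear speed of valve below 0.01 m/s); the robot touches nothing.
It fails at once if the lubricator is shifted or knocked over (distance of lubricator from where it was at the start of the episode above 0.02 m or angle between lubricator's own z axis and vertical above 0.5 rad).
It fails at once if the pipe bend is shifted (distance of pipe_bend from where it was at the start of the episode above 0.02 m).
It fails at once if the shovel is shifted (distance of shovel from where it was at the start of the episode above 0.02 m).
It fails at once if the scrap bin is tipped (distance of bin_lip from where it was at the start of the episode above 0.02 m).
It also fails if it takes over 72 s, if anything falls off the work surface, if the arm or the gripper's body presses on something with over 40 N, if the wrist force passes 120 N, or if a joint passes its speed limit or range.

## Working session

There is one attempt and no reset: what is moved stays moved. The work goes in short steps, Python scripts to look and compute and a tool call to move; the robot and the scene stay as the last step left them, time stands still between calls to the robot, and variables do not carry over. Pictures are saved under pics/ and viewed, at most 10 in all, crops included, and the job is handed in when it is done.

Besides the shell and the picture viewer there is one more tool, called after "Request:" as name(argument=value, ...), one argument or row to a line, values as JSON. arm_command: Moves the arm, as the interface text tells. Its arguments: {"type":"object","properties":{"series":{"type":"array"},"force":{"type":"number"}},"required":["series"]}

```bash
mkdir -p pics; ls
python3 - <<'E'
from station import arm
import cv2,numpy as np
np.set_printoptions(precision=4,suppress=True)
for n in("side","top"):
    cv2.imwrite(f"pics/{n}0.png",arm.grab_frame(n)); print(n,arm.camera_model(n))
m=arm.camera_model("wrist"); print(m); print(arm.get_state())
E
```

```text
pics
side {'fovy': 53.071083011736526, 'cx': 319.32854543688273, 'cy': 194.56752964155106, 'pose': array([[-0.994 , -0.0747,  0.0803,  0.4415],
       [-0.1074,  0.5142, -0.8509,  0.9455],
       [ 0.0223, -0.8544, -0.5192,  0.6931],
       [ 0.    ,  0.    ,  0.    ,  1.    ]])}
top {'fovy': 50.70667558278926, 'cx': 311.2738969976591, 'cy': 198.64777992415068, 'pose': array([[ 0.0162, -0.9994,  0.0305,  0.5101],
       [-0.9995, -0.017 , -0.0265,  0.0423],
       [ 0.027 , -0.03  , -0.9992,  1.17  ],
       [ 0.    ,  0.    ,  0.    ,  1.    ]])}
{'fovy': 68.31163917463954, 'cx': 319.06916600331317, 'cy': 203.34730179672346, 'pose': array([[-0.4174,  0.8761,  0.2412,  0.2172],
       [ 0.9087,  0.4022,  0.1115, -0.6439],
       [ 0.0006,  0.2657, -0.964 ,  0.3838],
       [ 0.    ,  0.    ,  0.    ,  1.    ]])}
{'t': 0.1, 'q': array([-0.8519,  0.3593,  0.0112, -0.0003, -1.2241, -0.2881]), 'qd': array([-0.0008, -0.0004,  0.0009,  0.001 ,  0.0011, -0.001 ]), 'joint_efforts': array([ -0.002 , -58.4163,  29.3754,   7.0154,   0.0103,  -0.    ]), 'eef_pos': array([ 0.2817, -0.613 ,  0.2477]), 'ee_rot': array([ 3.1402, -0.0001, -2.7109]), 'force': array([0.1139, 0.2352, 0.3087]), 'moment': array([ 0.019 , -0.0211,  0.0453]), 'gripper_force': 0.0, 'width': 0.08764186411382706}
```

View pics/top0.png

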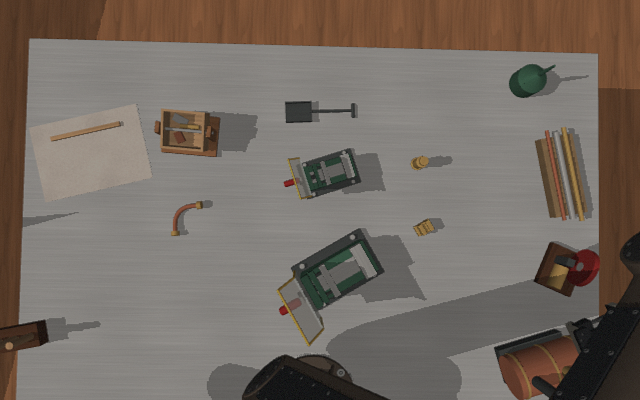

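View pics/side0.png

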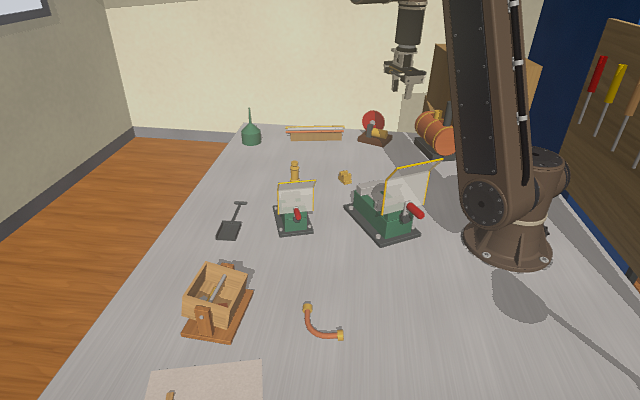

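The top view shows the small vise at about (325,173), the valve at (425,227) and the lubricator at (420,162). The side view shows the small vise at about (295,210) and the valve at (345,177). Next I'll enlarge both.

Run:
```python
import cv2,numpy as np
t=cv2.imread("pics/top0.png");s=cv2.imread("pics/side0.png")
a=cv2.resize(t[140:215,275:375],None,fx=5,fy=5,interpolation=cv2.INTER_CUBIC)
b=cv2.resize(t[210:245,405:445],None,fx=7,fy=7,interpolation=cv2.INTER_CUBIC)
c=cv2.resize(s[165:245,265:325],None,fx=6,fy=6,interpolation=cv2.INTER_CUBIC)[:375*1]
d=cv2.resize(s[162:197,325:365],None,fx=7,fy=7,interpolation=cv2.INTER_CUBIC)
o=np.zeros((600,800,3),np.uint8)
o[:375,:500]=a;o[:245,510:790]=b
o[250:495,510:790]=d
cv2.imwrite("pics/c1.png",o)
cv2.imwrite("pics/c2.png",cv2.resize(s[165:245,265:325],None,fx=7,fy=7,interpolation=cv2.INTER_CUBIC))
```

```text
(no output)
```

View pics/c1.png

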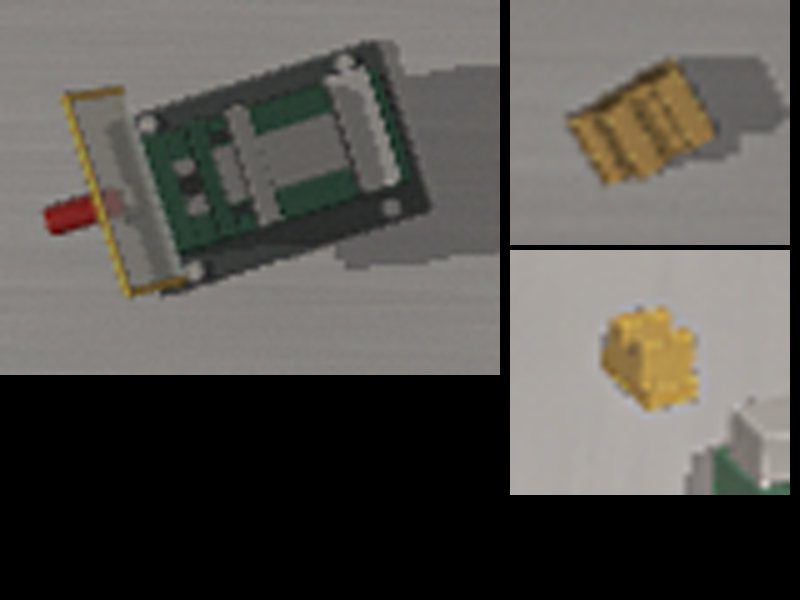

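View pics/c2.png

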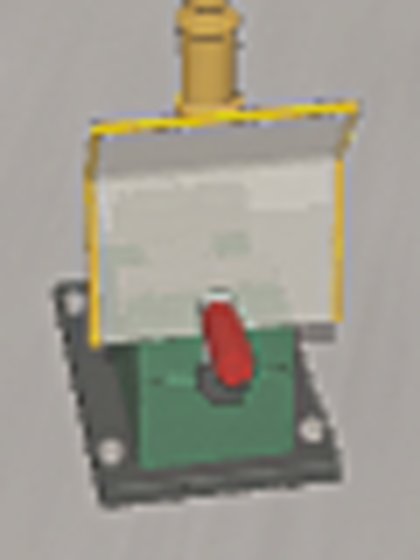

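The crops give usable corners: guard edge, jaw faces and handle ends. I'll fit the vise pose from both views and triangulate the valve.

```bash
cat > h.py <<'E'
import numpy as np,cv2
from station import arm
from scipy.optimize import least_squares
from scipy.spatial.transform import Rotation as Rn
np.set_printoptions(precision=4,suppress=True)
def proj(m,P,h=400):
    T=np.array(m["pose"]);f=h/2/np.tan(np.radians(m["fovy"])/2)
    p=(np.atleast_2d(P)-T[:3,3])@T[:3,:3]
    return np.c_[m["cx"]+f*p[:,0]/p[:,2],m["cy"]+f*p[:,1]/p[:,2]]
def ray(m,uv,z,h=400):
    T=np.array(m["pose"]);f=h/2/np.tan(np.radians(m["fovy"])/2)
    d=T[:3,:3]@np.array([(uv[0]-m["cx"])/f,(uv[1]-m["cy"])/f,1]);return T[:3,3]+d*(z-T[2,3])/d[2]
def pose(p,P):  # x y z yaw
    return np.atleast_2d(P)@Rn.from_euler("z",p[3]).as_matrix().T+p[:3]
E
python3 - <<'E'
from h import *
t=arm.camera_model("top");s=arm.camera_model("side")
tp=lambda *a:np.array(a)/5+[275,140]
sp=lambda *a:np.array(a)/7+[265,165]
mm=.001
M=[(t,(-20,50,187),tp(66,97)),(t,(-20,-50,187),tp(130,295)),(t,(114,32,70),tp(330,84)),(t,(114,-32,70),tp(365,190)),
(s,(-20,50,187),sp(93,128)),(s,(-20,-50,187),sp(356,105)),(s,(8,50,75),sp(95,345)),(s,(8,-50,75),sp(340,320))]
f=lambda p:np.concatenate([(proj(m,pose(p,np.array(X)*mm))-u)[0] for m,X,u in M])
r=least_squares(f,[.55,.05,0,-1.2]);print(r.x,np.degrees(r.x[3]));print(r.fun.reshape(-1,2))
v=r.x;np.save("vise.npy",v)
# handle
g=lambda q:np.concatenate([(proj(m,pose(v,[X*mm,-.032*np.sin(q[0]),.061+.032*np.cos(q[0])]))-u)[0] for m,X,u in[(s,-48,sp(236,373)),(t,-48,tp(48,222))]])
for a0 in(0,1,2,-1):
    a=least_squares(g,[a0]);print("ang",a.x,a.cost,a.fun)
# sliding jaw face
h=lambda q:np.concatenate([(proj(t,pose(v,[q[0],y,.07]))-u)[0] for y,u in[(.032,tp(250,105)),(-.032,tp(280,214))]])
j=least_squares(h,[.065]);print("jaw x",j.x,j.fun)
# valve
vt=lambda a,b:np.array([(a-510)/7+405,b/7+210]); vs=lambda a,b:np.array([(a-510)/7+325,(b-250)/7+162])
c=np.mean([vt(570,118),vt(672,60),vt(717,135),vt(607,185)],0);print("valve top",c,ray(t,c,.02),"side",ray(s,vs(651,355),.017))
E
```

```text
[ 0.5904  0.036  -0.0042 -1.2445] -71.30681501188732
[[ 0.3226 -0.0185]
 [ 0.5155  1.0053]
 [-0.6247 -0.7771]
 [-0.1624  1.16  ]
 [-0.4999  0.3769]
 [ 0.1532  0.2595]
 [-0.8298 -0.3419]
 [-0.3705 -0.4565]]
ang [-0.0757] 0.23718816159118422 [-0.4969 -0.1474  0.1294  0.4348]
ang [-0.0757] 0.23718816159118422 [-0.4969 -0.1474  0.1294  0.4348]
ang [3.311] 184.94588985175437 [-1.4558 19.1477  0.6347  0.8582]
ang [-0.0757] 0.23718816159118422 [-0.4969 -0.1474  0.1294  0.4348]
jaw x [0.0701] [-0.4927  0.0478  0.9613  1.4228]
valve top [423.7857 227.7857] [ 0.4705 -0.2979  0.02  ] side [ 0.4689 -0.294   0.017 ]
```

Request:
arm_command(
  series=[0, 0, 0, -0.5, 0.35, 0, 1, 0, 0, 0, -1, 0.7, 0, 1, 0, 0, 0, -1, 0.7, 0, 1],
)

```text
t: 0.48
eef_pos: [0.3452, -0.505, 0.2488]
ee_rot: [3.141, 0.001, -2.707]
force: [-0.3, -0.8, 0.6]
width: 0.0876
gripper_force: 0.0
```

Request:
arm_command(
  series=[0, 0, 0, -0.5, 0.35, 0.2, 1, 0, 0, 0, -1, 0.7, 0.4, 1, 0, 0, 0, -1, 0.7, 0.4, 1],
)

```text
t: 0.85
eef_pos: [0.4057, -0.3999, 0.207]
ee_rot: [3.139, -0.001, -2.708]
force: [-1.0, -0.8, 0.9]
width: 0.0875
gripper_force: 0.0
```

Request:
arm_command(
  series=[0, 0, 0, -0.5, 0.35, 0.2, 1, 0, 0, 0.02, -1, 0.7, 0.4, 1, 0, 0, 0.02, -1, 0.7, 0.4, 1, 0, 0, 0.02, -1, 0.7, 0.4, 1],
)

```text
t: 1.35
eef_pos: [0.4669, -0.2978, 0.1686]
ee_rot: [-3.142, -0.0, -2.741]
force: [-0.1, -0.5, 0.5]
width: 0.0876
gripper_force: 0.0
```

```bash
cat >> h.py <<'E'
def state():
    s=arm.get_state();return s,np.array(s["eef_pos"]),Rn.from_euler("xyz",s["ee_rot"]).as_matrix()
def delta(p,R):
    s,p0,R0=state();d=R0.T@(np.array(p)-p0)/.1
    r=Rn.from_matrix(R0.T@R).as_rotvec()/(np.pi/2);print("turn",r,"shift",d)
E
python3 - <<'E'
from h import *
s,p,R=state();m=arm.camera_model("wrist");cv2.imwrite("pics/w1.png",arm.grab_frame("wrist"))
import pickle;pickle.dump(m,open("w1.pkl","wb"));print(s["t"],p,s["ee_rot"],s["q"]);print(proj(m,[.47,-.296,.0]))
E
```

```text
1.35 [ 0.4669 -0.2978  0.1686] [-3.1415 -0.0005 -2.7414] [-0.2138  0.2278 -0.3683  0.0004 -0.975  -0.957 ]
[[320.5973 195.3138]]
```

View pics/w1.png

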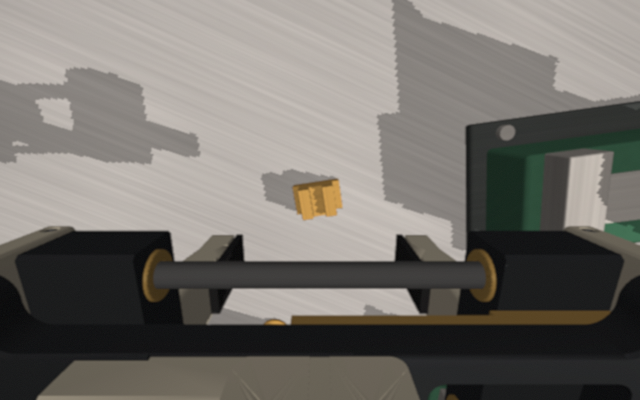

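The wrist view shows the valve at (318,198), slightly tilted against the finger line. I'll enlarge it to get its yaw.

Run:
```python
import cv2
w=cv2.imread("pics/w1.png");cv2.imwrite("pics/c3.png",cv2.resize(w[170:230,280:360],None,fx=9,fy=9,interpolation=cv2.INTER_CUBIC))
```

```text
(no output)
```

View pics/c3.png

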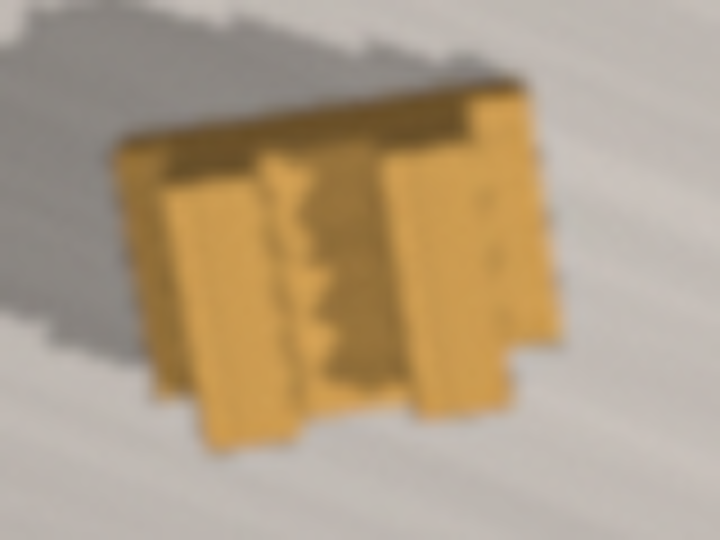

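Run:
```python
from h import *
import pickle
m=pickle.load(open("w1.pkl","rb"));c=lambda a,b:np.array([a/9+280-.45,b/9+170-.45])
# valve y axis ~ image left/right; valve frame: x' toward image up
A=[((1,-17,34),(165,180)),((1,17,34),(467,142)),((-1,-17,34),(207,452)),((-1,17,34),(512,407)),((1,-24,12),(118,143)),((1,24,12),(530,85)),((-1,24,12),(560,345)),((-1,-24,12),(155,400))]
P=np.array([(15*a[0][0],a[0][1],a[0][2]) for a in A])*.001;u=np.array([c(*a[1]) for a in A])
for sg in(1,-1):
  f=lambda p:(proj(m,pose(p,P*[1,sg,1]))-u).ravel()
  for y0 in(.45,3.6):
    r=least_squares(f,[.47,-.296,0,y0]);print(sg,r.x,np.degrees(r.x[3]),r.cost);
    if r.cost<30:
      v=r.x;print(r.fun.reshape(-1,2))
      for k in(0,np.pi):
        R=Rn.from_euler("z",v[3]+k).as_matrix()@np.diag([1,-1,-1.]);delta([v[0],v[1],.036],R)
```

```text
1 [ 0.616  -0.2426 -0.5984  0.5136] 29.42556922585716 2264.065594880314
1 [ 0.616  -0.2426 -0.5984 -5.7696] -330.5744485378881 2264.0655948803287
-1 [ 0.4715 -0.2992 -0.0056 -2.6007] -149.00652811839194 1.7219173634143257
[[-0.493   0.3489]
 [ 1.0783 -0.2986]
 [-0.3036 -0.4863]
 [ 0.0001 -0.0918]
 [-0.4323  0.6702]
 [-0.0823  0.6927]
 [ 0.0934 -0.4094]
 [ 0.1089 -0.4234]]
turn [-0.0002 -0.     -0.0903] shift [-0.0406 -0.0268  1.3285]
turn [-0.      0.0003  1.9097] shift [-0.0406 -0.0268  1.3285]
-1 [ 0.4715 -0.2992 -0.0056  3.6825] 210.9934719149675 1.721917363414299
[[-0.493   0.3489]
 [ 1.0783 -0.2986]
 [-0.3036 -0.4863]
 [ 0.0001 -0.0918]
 [-0.4323  0.6702]
 [-0.0823  0.6927]
 [ 0.0934 -0.4094]
 [ 0.1089 -0.4234]]
turn [-0.0002 -0.     -0.0903] shift [-0.0406 -0.0268  1.3285]
turn [-0.      0.0003  1.9097] shift [-0.0406 -0.0268  1.3285]
```

Request:
arm_command(
  series=[0, 0, -0.09, -0.04, -0.02, 0.5, 1, 0, 0, -0.09, -0.04, -0.02, 0.9, 1, 0, 0, -0.09, -0.04, -0.02, 0.9, 1],
)

```text
t: 1.78
eef_pos: [0.4687, -0.2984, 0.0764]
ee_rot: [3.138, -0.004, -2.603]
force: [-0.1, 0.5, 0.3]
width: 0.0875
gripper_force: 0.0
```

Request:
arm_command(
  series=[0, 0, 0, 0, 0, 0.25, 1, 0, 0, 0, 0, 0, 0.41, 1, 0, 0, 0, 0, 0, 0.41, 0.3, 0, 0, 0, 0, 0, 0.41, 0.3, 0, 0, 0, 0, 0, 0.41, 0.3, 0, 0, 0, 0, 0, 0.41, 0.3, 0, 0, 0, 0, 0, 0.41, 0.2, 0, 0, 0, 0, 0, 0.41, 0.2],
  force=20,
)

```text
t: 2.78
eef_pos: [0.4713, -0.2975, 0.0377]
ee_rot: [-3.141, 0.0, -2.601]
force: [-0.4, 0.3, 2.4]
width: 0.034
gripper_force: 20.0
```

Request:
arm_command(
  series=[0, 0, 0, 0, 0, 0.0, 0.2, 0, 0, 0, 0, 0, 0, 0.2],
)

```text
t: 3.02
eef_pos: [0.4713, -0.2975, 0.0377]
ee_rot: [-3.141, 0.0, -2.601]
force: [0.7, 0.8, 2.0]
width: 0.034
gripper_force: 20.0
```

Request:
arm_command(
  series=[0, 0, 0, 0, 0, -0.3, 0.2, 0, 0, 0, 0, 0, -0.7, 0.2, 0, 0, 0, 0, 0, -1, 0.2, 0, 0, 0, 0, 0, -1, 0.2],
)

```text
t: 3.52
eef_pos: [0.4723, -0.2977, 0.1395]
ee_rot: [-3.139, 0.003, -2.601]
force: [-0.1, -0.3, -3.4]
width: 0.034
gripper_force: 20.0
```

```bash
cat > tgt.py <<'E'
from h import *
v=np.load("vise.npy")
RV=Rn.from_euler("z",v[3]).as_matrix()
def tgt(x,y,z,lean=0,flip=0):
    R=RV@Rn.from_euler("y",lean,degrees=True).as_matrix().T@np.diag([1,-1,-1.])
    p=pose([v[0],v[1],0,v[3]],[x,y,z])[0];print(p);delta(p,R);return p,R
E
python3 - <<'E'
from tgt import *
s,p,R=state();print(s["t"],p,s["gripper_force"],s["width"]);tgt(.092,0,.16)
E
```

```text
3.525 [ 0.4723 -0.2977  0.1395] 19.958275705575943 0.03402688739973779
[ 0.6199 -0.0511  0.16  ]
turn [-0.0027  0.0003 -0.8634] shift [-2.5359  1.3536 -0.2019]
```

Request:
arm_command(
  series=[0, 0, 0, -0.3, 0.15, -0.3, 0.2, 0, 0, 0, -0.85, 0.45, -0.4, 0.2, 0, 0, 0, -0.85, 0.45, -0.4, 0.2],
)

```text
t: 3.9
eef_pos: [0.5225, -0.2123, 0.1768]
ee_rot: [3.141, 0.001, -2.598]
force: [-0.2, 0.6, -3.8]
width: 0.0336
gripper_force: 20.0
```

Request:
arm_command(
  series=[0, 0, -0.1, -0.4, 0.2, 0, 0.2, 0, 0, -0.2, -0.85, 0.45, 0, 0.2, 0, 0, -0.3, -0.85, 0.45, 0, 0.2],
)

```text
t: 4.28
eef_pos: [0.5711, -0.1305, 0.1753]
ee_rot: [3.139, -0.001, -2.122]
force: [-0.6, -0.8, -2.6]
width: 0.0337
gripper_force: 20.0
```

Run:
```python
from tgt import *
s,p,R=state();print(s["t"],p,s["ee_rot"],s["gripper_force"]);tgt(.092,0,.16)
```

```text
4.275 [ 0.5711 -0.1305  0.1753] [ 3.1391 -0.001  -2.122 ] 19.95585724711418
[ 0.6199 -0.0511  0.16  ]
turn [ 0.0017  0.0001 -0.5586] shift [-0.9323 -0.0004  0.1522]
```

Request:
arm_command(
  series=[0, 0, -0.1, -0.4, 0, 0, 0.2, 0, 0, -0.2, -0.8, 0, 0, 0.2, 0, 0, -0.32, -0.93, 0, 0.1, 0.2, 0, 0, -0.44, -0.93, 0, 0.15, 0.2, 0, 0, -0.56, -0.93, 0, 0.15, 0.2, 0, 0, -0.56, -0.93, 0, 0.15, 0.2, 0, 0, -0.56, -0.93, 0, 0.15, 0.2],
)

```text
t: 5.15
eef_pos: [0.6194, -0.0543, 0.1616]
ee_rot: [3.14, 0.0, -1.255]
force: [-0.8, 0.1, -2.8]
width: 0.0337
gripper_force: 20.0
```

Run:
```python
from tgt import *
import pickle
s,p,R=state();m=arm.camera_model("wrist");w=arm.grab_frame("wrist");t=arm.grab_frame("top");cv2.imwrite("pics/w2.png",w);cv2.imwrite("pics/t2.png",t)
pickle.dump(m,open("w2.pkl","wb"));print(s["t"],p,s["ee_rot"],s["q"],s["gripper_force"]);tgt(.092,0,.16)
o=np.zeros((600,640,3),np.uint8);o[:400]=w;o[400:]=cv2.resize(t[135:210,280:380],None,fx=2.66,fy=2.66)[:199,:266].shape and 0
cv2.imwrite("pics/v2.png",w)
for q in[(.114,.032,.07),(.114,-.032,.07),(.07,.032,.07),(.07,-.032,.07)]:print(q,proj(m,pose([*v[:2],0,v[3]],q)))
```

```text
5.15 [ 0.6194 -0.0543  0.1616] [ 3.14    0.0004 -1.2545] [ 0.226   0.3399 -0.2254 -0.0003 -1.0071  0.0904] 19.958220720291138
[ 0.6199 -0.0511  0.16  ]
turn [ 0.0004  0.0001 -0.0054] shift [-0.0284 -0.0118  0.0214]
(0.114, 0.032, 0.07) [[276.4698 192.4862]]
(0.114, -0.032, 0.07) [[357.2452 191.6668]]
(0.07, 0.032, 0.07) [[279.0328 243.9906]]
(0.07, -0.032, 0.07) [[355.9655 243.2319]]
```

View pics/w2.png

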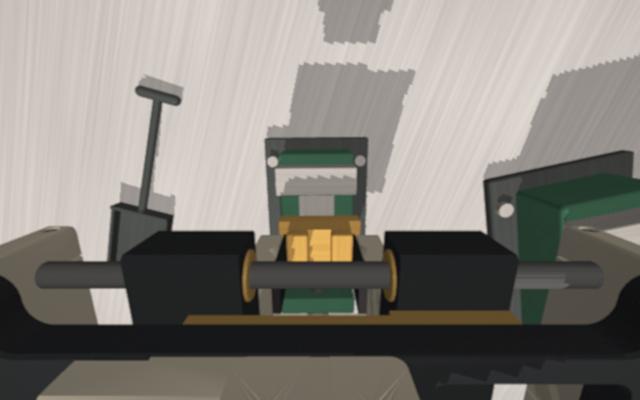

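The wrist view shows the valve in the gripper at (320,245), with the fixed jaw beyond it at rows 167–195. I'll enlarge that part.

```bash
python3 - <<'E'
import cv2
w=cv2.imread("pics/w2.png");cv2.imwrite("pics/c4.png",cv2.resize(w[130:270,255:385],None,fx=4.2,fy=4.2,interpolation=cv2.INTER_CUBIC))
E
python3 - <<'E'
import sys;sys.path.insert(0,".")
E
```

```text
(no output)
```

View pics/c4.png

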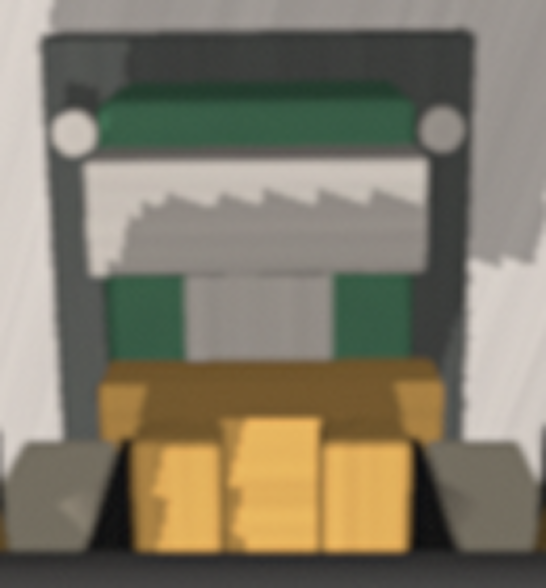

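Run:
```python
from tgt import *
import pickle
m=pickle.load(open("w2.pkl","rb"));s,p,R=state()
# valve flange top far edge ends, tool frame (tool x fwd, y flipped, z down)
for y in(.024,-.024):print(proj(m,p+R@np.array([.015,y,.0257])))
for y in(.017,-.017):print("lug",proj(m,p+R@np.array([.015,y,.0037])))
tgt(.091,0,.0897)
```

```text
[[360.0294 225.2186]]
[[277.0858 225.3642]]
lug [[352.0547 239.8507]]
lug [[284.9593 239.9686]]
[ 0.6196 -0.0502  0.0897]
turn [ 0.0004  0.0001 -0.0054] shift [-0.0382 -0.0122  0.7244]
```

Request:
arm_command(
  series=[0, 0, -0.005, -0.07, -0.01, 0.1, 0.2, 0, 0, -0.005, -0.07, -0.01, 0.3, 0.2, 0, 0, -0.005, -0.07, -0.01, 0.45, 0.2, 0, 0, -0.005, -0.07, -0.01, 0.55, 0.2, 0, 0, -0.005, -0.07, -0.01, 0.62, 0.2, 0, 0, -0.005, -0.07, -0.01, 0.62, 0.2],
)

```text
t: 6.0
eef_pos: [0.6185, -0.0471, 0.1001]
ee_rot: [3.141, 0.0, -1.242]
force: [0.2, 0.9, -2.4]
width: 0.0337
gripper_force: 20.0
```

Run:
```python
from tgt import *
s,p,R=state();w=arm.grab_frame("wrist");sd=arm.grab_frame("side")
print(s["t"],p,s["force"],s["gripper_force"],s["width"]);tgt(.0875,0,.0897)
a=cv2.resize(w[150:290,245:395],None,fx=3.5,fy=3.5,interpolation=cv2.INTER_CUBIC)
cv2.imwrite("pics/c5.png",a)
```

```text
6.0 [ 0.6185 -0.0471  0.1001] [ 0.2126  0.8875 -2.4377] 19.95821177959442 0.033707904287820466
[ 0.6185 -0.0469  0.0897]
turn [-0.0004 -0.0001  0.0016] shift [-0.0033  0.005   0.1128]
```

View pics/c5.png

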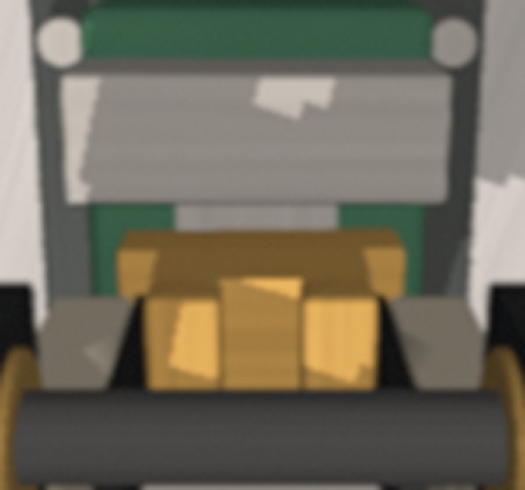

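The valve is between the jaws at (262,265) in the crop. Strips of the bed and slot are still visible between it and the fixed jaw, and nothing is touching, so I'll lower it the last 10 mm.

Request:
arm_command(
  series=[0, 0, 0, 0, 0, 0.05, 0.2, 0, 0, 0, 0, 0, 0.09, 0.2, 0, 0, 0, 0, 0, 0.11, 0.2, 0, 0, 0, 0, 0, 0.11, 0.2],
)

```text
t: 6.6
eef_pos: [0.6186, -0.047, 0.0897]
ee_rot: [3.141, -0.0, -1.242]
force: [-0.9, 0.2, -0.8]
width: 0.0337
gripper_force: 20.0
```

Request:
arm_command(
  series=[0, 0, 0, 0, 0, 0.01, 0.2, 0, 0, 0, 0, 0, 0.01, 0.7, 0, 0, 0, 0, 0, 0.01, 0.7, 0, 0, 0, 0, 0, 0.01, 0.7, 0, 0, 0, 0, 0, 0.01, 0.7, 0, 0, 0, 0, 0, -0.2, 0.7, 0, 0, 0, 0, 0, -0.7, 0.7, 0, 0, 0, 0, 0, -1, 0.7],
)

```text
t: 7.6
eef_pos: [0.6194, -0.0471, 0.1919]
ee_rot: [-3.14, -0.001, -1.242]
force: [0.5, 0.2, -0.6]
width: 0.0613
gripper_force: 0.0
```

Run:
```python
from tgt import *
s,p,R=state();w=arm.grab_frame("wrist");print(s["t"],p,s["width"])
t=arm.grab_frame("top");cv2.imwrite("pics/t3.png",t)
cv2.imwrite("pics/c6.png",cv2.resize(w[120:290,225:415],None,fx=3.5,fy=3.5,interpolation=cv2.INTER_CUBIC))
tgt(-.034,0,.24);
for L in (35,40,45):print(L);tgt(-.034-.007*0,0,.093,L)
```

```text
7.6 [ 0.6194 -0.0471  0.1919] 0.06128836197037895
[0.5795 0.0682 0.24  ]
turn [-0.0042 -0.0011  0.0019] shift [-1.2227  0.015  -0.4639]
35
[0.5795 0.0682 0.093 ]
turn [-0.0047  0.3878  0.0006] shift [-1.2252  0.0248  1.006 ]
40
[0.5795 0.0682 0.093 ]
turn [-0.0047  0.4433  0.0004] shift [-1.2252  0.0248  1.006 ]
45
[0.5795 0.0682 0.093 ]
turn [-0.0048  0.4989  0.0002] shift [-1.2252  0.0248  1.006 ]
```

View pics/c6.png

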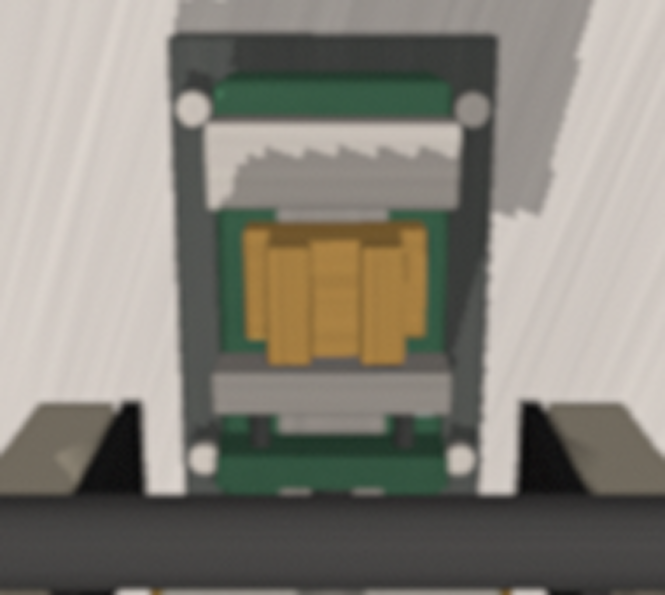

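The valve is standing free and square between the jaws, centred at (335,290) in the crop. Now to the crank: up, over the guard and leaning.

Request:
arm_command(
  series=[0, 0, 0, 0, 0, -0.5, 0.5, 0, 0, 0, -0.2, 0, -1, 0.5, 0, 0, 0, -0.6, 0, -1, 0.5, 0, 0.1, 0, -1, 0, -1, 0.5, 0, 0.1, 0, -1, 0, -1, 0.5],
)

```text
t: 8.32
eef_pos: [0.5844, 0.0524, 0.2882]
ee_rot: [3.139, -0.159, -1.233]
force: [-0.1, -0.3, -0.9]
width: 0.0439
gripper_force: 0.0
```

Run:
```python
from tgt import *
s,p,R=state();print(s["t"],s["q"]);tgt(-.116,.002,.25,40)
```

```text
8.325 [ 0.5193  0.1754 -0.2253  0.1673 -1.2059 -0.2444]
[0.5551 0.1465 0.25  ]
turn [-0.0018  0.3431  0.0071] shift [-1.0331 -0.0359  0.2211]
```

Request:
arm_command(
  series=[0, 0.1, 0, -0.4, 0, 0, 0.5, 0, 0.2, 0.003, -0.8, -0.02, 0.1, 0.5, 0, 0.3, 0.007, -1, -0.04, 0.2, 0.5, 0, 0.34, 0.007, -1, -0.04, 0.2, 0.5, 0, 0.34, 0.007, -1, -0.04, 0.2, 0.5],
)

```text
t: 8.95
eef_pos: [0.5589, 0.1396, 0.2525]
ee_rot: [-3.141, -0.692, -1.251]
force: [0.4, -0.8, -0.2]
width: 0.0435
gripper_force: 0.0
```

```bash
cat > red.py <<'E'
from tgt import *
def mask(im):
    h=cv2.cvtColor(im,cv2.COLOR_BGR2HSV);return ((h[...,0]<6)|(h[...,0]>174))&(h[...,1]>150)&(h[...,2]>60)
def blobs(name,near):
    m=arm.camera_model(name);im=arm.grab_frame(name);M=mask(im).astype(np.uint8)
    n,_,st,c=cv2.connectedComponentsWithStats(M);u=proj(m,near)[0]
    print(name,"pred",u);[print(st[i],c[i]) for i in range(1,n) if st[i][4]>15 and np.linalg.norm(c[i]-u)<120]
E
python3 - <<'E'
from red import *
s,p,R=state();print(s["t"],s["q"]);tgt(-.116,.002,.191,40);tgt(-.039,.002,.099,40)
H=pose([*v[:2],0,v[3]],[-.028,.0024,.093])[0]
for n in("wrist","side","top"):blobs(n,H)
m=arm.camera_model("wrist")
for x in(-.048,-.008):print(proj(m,pose([*v[:2],0,v[3]],[x,.0024,.093])))
cv2.imwrite("pics/w7.png",arm.grab_frame("wrist"))
E
```

```text
8.95 [ 0.8968  0.2958 -0.479   0.5935 -1.2764 -0.8952]
[0.5551 0.1465 0.191 ]
turn [ 0.0022  0.0038 -0.0033] shift [-0.4523  0.0146  0.4238]
[0.5798 0.0736 0.099 ]
turn [ 0.0022  0.0038 -0.0033] shift [-0.4466  0.0104  1.6235]
wrist pred [319.6665 226.8946]
[313 211  14  36 450] [319.5222 228.12  ]
side pred [296.9252 212.6512]
[407 203  17  16 143] [415.014  210.3636]
[294 208   7  12  56] [297.     213.5893]
top pred [292.1448 182.3635]
[284 180  10   7  49] [288.6735 182.7755]
[[320.688  245.1037]]
[[320.2939 211.2059]]
```

Request:
arm_command(
  series=[0, 0, 0, -0.45, 0.01, 0.1, 0.5, 0, 0, 0, -0.45, 0.01, 0.5, 0.5, 0, 0, 0, -0.45, 0.01, 0.8, 0.5, 0, 0, 0, -0.45, 0.01, 0.8, 0.5],
)

```text
t: 9.65
eef_pos: [0.5635, 0.1212, 0.1632]
ee_rot: [-3.138, -0.691, -1.258]
force: [1.1, -0.5, 0.4]
width: 0.0439
gripper_force: 0.0
```

Run:
```python
from red import *
s,p,R=state();print(s["t"],p,s["force"]);tgt(-.039,.002,.099,40)
H=pose([*v[:2],0,v[3]],[-.028,.0024,.093])[0];blobs("wrist",H)
```

```text
9.65 [0.5635 0.1212 0.1632] [ 1.0695 -0.5232  0.3989]
[0.5798 0.0736 0.099 ]
turn [ 0.0031  0.0044 -0.0064] shift [-0.0214 -0.0059  0.8155]
wrist pred [317.8375 211.4466]
[309 190  19  50 845] [317.729  213.8911]
```

Request:
arm_command(
  series=[0, 0, -0.006, -0.02, -0.005, 0.4, 0.5, 0, 0, -0.006, -0.02, -0.005, 0.7, 0.5, 0, 0, -0.006, -0.02, -0.005, 0.82, 0.5, 0, 0, -0.006, -0.02, -0.005, 0.82, 0.5, 0, 0, -0.006, -0.02, -0.005, 0.82, 0.1, 0, 0, -0.006, -0.02, -0.005, 0.82, 0.1, 0, 0, -0.006, -0.02, -0.005, 0.82, 0.1, 0, 0, -0.006, -0.02, -0.005, 0.82, 0.1],
  force=30,
)

```text
t: 10.7
eef_pos: [0.5804, 0.0762, 0.0996]
ee_rot: [3.14, -0.691, -1.243]
force: [-4.8, 2.9, 2.8]
width: 0.0155
gripper_force: 30.0
```

Run:
```python
from tgt import *
s,p,R=state();print(s["t"],s["width"],s["gripper_force"],s["force"],s["q"]);tgt(-.039,.002,.099,40)
q=(RV.T@(p-[*v[:2],0]));print("vise frame",q)
# circle rows from phi0, clockwise; offsets in tool axes /0.1
def rows(p0,a0,da,n,r=.032):
    for k in range(1,n+1):
        a=a0+da*k;d=np.array([0,-r*(np.sin(a)-np.sin(a0)),r*(np.cos(a)-np.cos(a0))])
        print(np.round(R.T@RV@d/.1,2))
rows(0,-.076,np.pi/8,16)
```

```text
10.7 0.015498656009260434 30.00253988429904 [-4.8495  2.9494  2.7857] [ 0.7473  0.4412 -0.7172  0.8148 -0.9256 -1.0937]
[0.5798 0.0736 0.099 ]
turn [0.0005 0.0046 0.0006] shift [0.0138 0.0141 0.0196]
vise frame [-0.0413  0.0034  0.0996]
[-0.01  0.12  0.01]
[-0.05  0.23  0.06]
[-0.11  0.31  0.13]
[-0.19  0.34  0.23]
[-0.27  0.33  0.32]
[-0.34  0.27  0.41]
[-0.39  0.17  0.47]
[-0.41  0.05  0.49]
[-0.4  -0.08  0.48]
[-0.36 -0.18  0.43]
[-0.3  -0.26  0.36]
[-0.22 -0.3   0.26]
[-0.14 -0.28  0.17]
[-0.07 -0.22  0.09]
[-0.02 -0.12  0.03]
[-0.  0.  0.]
```

Request:
arm_command(
  series=[0, 0, 0, -0.01, 0.12, 0.01, 0.1, 0, 0, 0, -0.05, 0.23, 0.06, 0.1, 0, 0, 0, -0.11, 0.31, 0.13, 0.1, 0, 0, 0, -0.19, 0.34, 0.23, 0.1, 0, 0, 0, -0.19, 0.34, 0.23, 0.1],
)

```text
t: 11.32
eef_pos: [0.5476, 0.0651, 0.0685]
ee_rot: [3.138, -0.69, -1.242]
force: [-1.1, 2.5, -3.5]
width: 0.0155
gripper_force: 30.0
```

```bash
cat > c.py <<'E'
from red import *
s,p,R=state();q=RV.T@(p-[*v[:2],0]);print(s["t"],"vise",q,"force",RV.T@s["force"],s["width"],s["gripper_force"])
e=q-[-.0413,.001,.0676];print("TCP angle",np.arctan2(-e[1],e[2]),np.hypot(e[1],e[2]))
E
python3 - <<'E'
from c import *
blobs("side",pose([*v[:2],0,v[3]],[-.028,-.03,.061])[0])
E
```

```text
11.325 vise [-0.0412 -0.0312  0.0685] force [-2.6919 -0.2724 -3.5267] 0.015517323962731793 30.00161976699019
TCP angle 1.5417327043947646 0.032261787634945416
side pred [308.6829 221.1446]
[362 111  13  18  97] [366.5773 118.0722]
```

Request:
arm_command(
  series=[0, 0, 0, -0.08, -0.01, 0.1, 0.1, 0, 0, 0, -0.15, -0.07, 0.18, 0.1, 0, 0, 0, -0.2, -0.17, 0.24, 0.1, 0, 0, 0, -0.22, -0.29, 0.26, 0.1, 0, 0, 0, -0.21, -0.42, 0.25, 0.1, 0, 0, 0, -0.17, -0.52, 0.2, 0.1, 0, 0, 0, -0.11, -0.6, 0.13, 0.1, 0, 0, 0, -0.03, -0.64, 0.03, 0.1],
)

```text
t: 12.38
eef_pos: [0.6083, 0.0856, 0.0642]
ee_rot: [3.137, -0.69, -1.242]
force: [-3.5, 2.5, -5.0]
width: 0.0151
gripper_force: 30.0
```

```bash
python3 c.py
```

```text
12.375 vise [-0.0412  0.0328  0.0642] force [-3.449  -2.5233 -4.9724] 0.015050073547559875 30.003955106658395
TCP angle -1.6758945848312976 0.03196450642718182
```

Request:
arm_command(
  series=[0, 0, 0, 0.08, 0.02, -0.09, 0.1, 0, 0, 0, 0.15, 0.08, -0.17, 0.1, 0, 0, 0, 0.2, 0.18, -0.23, 0.1, 0, 0, 0, 0.22, 0.3, -0.26, 0.1, 0, 0, 0, 0.21, 0.42, -0.25, 0.1, 0, 0, 0, 0.17, 0.53, -0.2, 0.1, 0, 0, 0, 0.11, 0.61, -0.13, 0.1, 0, 0, 0, 0.03, 0.64, -0.03, 0.1],
)

```text
t: 13.38
eef_pos: [0.5476, 0.065, 0.0701]
ee_rot: [3.141, -0.691, -1.244]
force: [0.4, 6.4, 2.9]
width: 0.0151
gripper_force: 30.0
```

Run:
```python
from c import *
cv2.imwrite("pics/t5.png",arm.grab_frame("top"))
```

```text
13.375 vise [-0.0412 -0.0312  0.0701] force [-5.9231  2.4546  2.9021] 0.015145073593201072 30.005021100787417
TCP angle 1.4932301669887122 0.03233539694512798
```

Request:
arm_command(
  series=[0, 0, 0, -0.08, -0.01, 0.1, 0.1, 0, 0, 0, -0.15, -0.07, 0.18, 0.1, 0, 0, 0, -0.2, -0.17, 0.24, 0.1, 0, 0, 0, -0.22, -0.29, 0.26, 0.1, 0, 0, 0, -0.21, -0.42, 0.25, 0.1, 0, 0, 0, -0.17, -0.52, 0.2, 0.1, 0, 0, 0, -0.11, -0.6, 0.13, 0.1, 0, 0, 0, -0.03, -0.64, 0.03, 0.1],
)

```text
t: 14.42
eef_pos: [0.6081, 0.0856, 0.0642]
ee_rot: [3.137, -0.691, -1.242]
force: [-2.2, 3.1, -5.4]
width: 0.0148
gripper_force: 30.0
```

```bash
python3 c.py
```

```text
14.425 vise [-0.0413  0.0326  0.0642] force [-3.6869 -1.091  -5.4011] 0.01481595734650712 30.000256204220932
TCP angle -1.677126431562127 0.03182454122893758
```

Request:
arm_command(
  series=[0, 0, 0, 0.08, 0.02, -0.09, 0.1, 0, 0, 0, 0.15, 0.08, -0.17, 0.1, 0, 0, 0, 0.2, 0.18, -0.23, 0.1, 0, 0, 0, 0.22, 0.3, -0.26, 0.1, 0, 0, 0, 0.22, 0.3, -0.26, 0.1],
)

```text
t: 15.05
eef_pos: [0.5796, 0.0757, 0.0998]
ee_rot: [3.14, -0.691, -1.244]
force: [-5.1, 8.4, 0.5]
width: 0.0154
gripper_force: 30.0
```

Run:
```python
from c import *
from h import *
cv2.imwrite("pics/t6.png",arm.grab_frame("top"))
m=arm.camera_model("top")
# brass segmentation on top view near the vise: centroid before (t3) / now
c=proj(m,pose([*v[:2],0,v[3]],[.092,0,.08]))[0].astype(int)
for f in("t3","t5","t6"):
    im=cv2.imread(f"pics/{f}.png");h=cv2.cvtColor(im,cv2.COLOR_BGR2HSV)
    M=(h[...,0]>10)&(h[...,0]<28)&(h[...,1]>110);ys,xs=np.nonzero(M[c[1]-16:c[1]+16,c[0]-22:c[0]+22]);
    if len(xs):
        u=(xs.mean()+c[0]-22,ys.mean()+c[1]-16);w=ray(m,u,.08);print(f,len(xs),u,"vise",RV.T@(w-[*v[:2],0]))
print([proj(m,pose([*v[:2],0,v[3]],[.084,.0,.07])),proj(m,pose([*v[:2],0,v[3]],[.114,.0,.07]))])
```

```text
15.05 vise [-0.0411  0.0025  0.0998] force [-9.6148 -2.1347  0.5375] 0.015401317106647364 30.002950714551844
TCP angle -0.04760503300736354 0.032275957831825464
t5 203 (np.float64(337.5024630541872), np.float64(169.064039408867)) vise [0.0946 0.0006 0.08  ]
t6 202 (np.float64(338.2821782178218), np.float64(168.85643564356437)) vise [0.0967 0.0005 0.08  ]
[array([[333.39  , 170.8776]]), array([[344.2707, 167.42  ]])]
```

Request:
arm_command(
  series=[0, 0, 0, 0, 0, 0, 0.5, 0, 0, 0, 0, 0, 0, 0.5, 0, 0, 0, 0, 0, 0, 0.5, 0, 0, 0, 0, 0, -0.3, 0.5, 0, 0, 0, 0, 0, -0.7, 0.5, 0, 0, 0, 0, 0, -1, 0.5, 0, 0, 0, 0, 0, -1, 0.5],
)

```text
t: 15.98
eef_pos: [0.5607, 0.1379, 0.1779]
ee_rot: [-3.14, -0.69, -1.244]
force: [-0.2, 0.4, -0.3]
width: 0.0438
gripper_force: 0.0
```

Run:
```python
from c import *
H=pose([*v[:2],0,v[3]],[-.028,.002,.093])[0]
for n in("wrist","side","top"):blobs(n,H)
im=arm.grab_frame("top");m=arm.camera_model("top")
c=proj(m,pose([*v[:2],0,v[3]],[.092,0,.08]))[0].astype(int)
h=cv2.cvtColor(im,cv2.COLOR_BGR2HSV);M=(h[...,0]>10)&(h[...,0]<28)&(h[...,1]>110);W=M[c[1]-16:c[1]+16,c[0]-22:c[0]+22]
ys,xs=np.nonzero(W);u=(xs.mean()+c[0]-22,ys.mean()+c[1]-16);print(u,cv2.minAreaRect(np.c_[xs,ys].astype(np.float32)),RV.T@(ray(m,u,.08)-[*v[:2],0]))
# brightness/saturation profile along vise x, to find jaw, carriage
xs=np.arange(.03,.14,.002)
for y in(-.024,.024):
    U=proj(m,pose([*v[:2],0,v[3]],np.c_[xs,0*xs+y,0*xs+.07]));g=cv2.remap(h,U[:,0].astype(np.float32)[None],U[:,1].astype(np.float32)[None],1)[0]
    print(y,[(int(round(x*1000)),int(a[1]),int(a[2])) for x,a in zip(xs,g)])
```

```text
15.975 vise [-0.1061  0.0045  0.1779] force [-0.4726 -0.0187 -0.2699] 0.04384248609871701 0.0
TCP angle -0.032028102957714424 0.1103884499946455
wrist pred [322.2762 200.2   ]
[314 180  17  46 721] [321.8322 202.3551]
side pred [297.0725 212.6359]
[407 204  17  15 128] [415.3906 211.0859]
[295 209   6  11  40] [297.725 214.75 ]
top pred [292.1924 182.5125]
[284 180  10   7  46] [288.6304 182.8478]
(np.float64(338.2463054187192), np.float64(168.8423645320197)) ((24.353212356567383, 15.844036102294922), (17.911352157592773, 11.493915557861328), 73.3007583618164) [0.0966 0.0005 0.08  ]
-0.024 [(30, 87, 71), (32, 88, 71), (34, 89, 71), (36, 90, 70), (38, 88, 71), (40, 86, 73), (42, 87, 72), (44, 88, 72), (46, 87, 73), (48, 86, 73), (50, 86, 71), (52, 86, 62), (54, 86, 60), (56, 80, 73), (58, 86, 68), (60, 87, 68), (62, 86, 68), (64, 85, 67), (66, 85, 66), (68, 57, 69), (70, 14, 77), (72, 9, 113), (74, 11, 116), (76, 13, 113), (78, 12, 112), (80, 11, 106), (82, 42, 84), (84, 85, 67), (86, 89, 66), (88, 75, 73), (90, 73, 79), (92, 85, 75), (94, 84, 68), (96, 74, 71), (98, 68, 77), (100, 82
[... 469 characters left out ...]
80, 69), (52, 80, 66), (54, 81, 62), (56, 81, 68), (58, 81, 68), (60, 89, 68), (62, 89, 70), (64, 72, 65), (66, 47, 51), (68, 17, 54), (70, 11, 78), (72, 16, 108), (74, 16, 115), (76, 15, 113), (78, 15, 111), (80, 23, 109), (82, 65, 103), (84, 115, 115), (86, 134, 125), (88, 114, 104), (90, 111, 103), (92, 121, 118), (94, 133, 135), (96, 120, 110), (98, 116, 104), (100, 122, 113), (102, 137, 136), (104, 130, 123), (106, 117, 104), (108, 111, 98), (110, 124, 107), (112, 32, 79), (114, 8, 93), (116, 11, 110), (118, 13, 110), (120, 14, 110), (122, 13, 116), (124, 14, 129), (126, 16, 138), (128, 16, 145), (130, 16, 144), (132, 15, 139), (134, 49, 90), (136, 82, 65), (138, 86, 65), (140, 42, 49)]
```

The valve fills the 30 mm gap (82 to 112 mm in my fitted frame) and the handle is back at the top after exactly two turns. By the crank law that is about 0.58 turn past first nip, and the arm is clear.

```bash
python3 -c "
from station import arm
print(arm.job_done())"
```

```text
the job is handed in; nothing more can be done
None
```

I handed the job in: the valve stands flange down and square in the green vise, clamped against the fixed jaw about 0.6 turn past first nip (roughly 23 N, worked out from the crank angle, not measured), and the arm is clear of everything.

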